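# Refit the knob of a bit carousel

### The job

Take the yellow-handled index pin out of its wooden stand and push it fully down, handle against the steel, through the hole in the bit carousel's side ear so that the turntable is locked. Then fit the off-white ceramic knob on the carousel's D-shaped brass shaft: turn it until its flat matches the flat of the shaft, push it on and press it, with its sprung copper collar, right down to the stop. Finish while still holding the knob with the gripper and pressing it down; leave the pin in, and do not disturb the other things on the board.

Things in the scene. Friction and masses are not known exactly. Their poses are not given: they have to be found in the camera images.
- pin: loose index pin standing upright in the stand, 74 mm long, 40 g: steel shaft 8 mm in diameter and 40 mm long with a chamfered foot, below a round yellow plastic handle 14 mm in diameter and 34 mm long. Origin: centre of the foot end; z runs up along the pin (handle from z = 40 to 74 mm). It lifts straight out.
- pin_stand: fixed dark wooden block 50 x 50 x 35 mm with a hole 9.5 mm in diameter and 30 mm deep in the middle of its top, in which the pin stands (foot 5 mm above the board, so 10 mm of shaft shows below the handle). Origin: centre of its underside. It may stand left or right of the carousel, the knob then being on the other side.
- carousel: the fixed round base of the steel bit carousel, 140 mm in diameter, with an ear on its -x side; the turntable (disc 150 mm in diameter, top 48 mm above the board) turns on it. Origin: on the axis, at the board. Short coloured bits stand in the disc 62 mm from the axis, up to 66 mm above the board, none within 70 degrees of the ear.
- turntable (a joint): angle of the turntable on its base (rad, positive anticlockwise from above). It starts at 0, where the hole of its ear stands exactly over that of the base's ear; a little friction (0.15 N m) holds it there.
- index_hole (a point): mouth of the hole in the turntable's ear, 95 mm from the axis on its -x side, 48 mm above the board. The ear is 34 mm wide; the hole is 9.5 mm in diameter with a 2 mm chamfer and goes on straight through the base's ear below (2 mm gap) down to the board. With the pin home its handle rests on the ear and its foot stands 8 mm above the board.
- d_shaft (a point): centre of the upper end of the upright brass D-shaft on the turntable's axis, 72 mm above the board; it turns with the turntable. Diameter 18 mm, with one flat, 3 mm from the axis, facing this frame's +x (away from the ear); the top 3 mm taper. z is up.
- spring_collar (a joint): how far the sprung copper collar round the foot of the D-shaft is pressed down (m): 0 free (its top 60 mm above the board), 0.005 at its hard stop (top 55 mm above the board). The collar is 34 mm across; the spring pushes back with about 4 N at first and 11 N at the stop, so the knob rises again when let go.
- knob: loose off-white ceramic knob, about 90 g, upright on the board: round skirt 48 mm across, 20 mm high; on it a bar grip 36 mm long (along x), 18 mm wide (y), 20 to 47 mm above the underside. A black line marks the bar's +x half. Origin: centre of the underside, z up, where its D-bore opens (see knob_bore). Pressed home, its underside is 55 mm above the board.
- knob_bore (a point): mouth of the D-shaped bore in the knob's underside (same point and axes as knob): 19.3 mm in diameter, 18.5 mm deep, chamfered, its flat 3.65 mm from the axis on the +x side (the black line's side). It goes on when its +x points the same way as +x of d_shaft, within about 5 degrees; more and it binds, half a turn does not fit.
- tumbler: bystander: glass tumbler of wooden pegs, 76 mm across, about 130 mm high over the pegs. Origin: centre of its underside
- nut_driver: bystander: red-handled nut driver, 200 mm long, 30 mm thick, lying along its x. Origin: mid-length, at the board
- hinge_cover: bystander: black plastic hinge cover 43 x 64 x 14 mm. Origin: under its middle
- screw_jar: bystander: amber glass jar, 60 mm in diameter, 80 mm high. Origin: centre of its underside
- oil_bottle: bystander: white bottle, 48 mm in diameter, 120 mm high. Origin: centre of its underside
- wrench: bystander: steel wrench 180 mm long, 8 mm thick, lying along its x. Origin: mid-length, at the board
- bit_tray: bystander: open blue tray 90 x 120 x 30 mm. Origin: centre of its underside
Things that resemble listed ones, but are neither listed nor needed, are in the scene too. There is more than one size of the knob; the one meant has the size given above.

How it is judged:
By the outcome, as a careful person would: the job done as asked, in the order asked, and still so for the second after the job is handed in, while the arm keeps its last pose, push and grip.
It also fails if it takes over 64 s, if anything falls off the work surface, if the arm or the gripper's body presses on something with over 40 N, if the wrist force passes 120 N, or if a joint passes its speed limit or range.

### The arm

A 7-joint arm with a two-finger parallel gripper is mounted at the origin on the work surface. World frame = base frame: x ahead of the robot, y to its left, z up, the work surface at z = 0. Lengths are in m, angles in rad, forces in N, time in s.
With the tool pointing down it reaches from about 0.425 to 0.8 m from the base axis. Payload 8.3 kg.
Tool frame: the origin (TCP) lies at the very end of the fingers, on their centre line; the grasp point (between the pads) lies 19 mm behind it; z points along the fingers, y is the line along which they close (so a half turn about z gives the same grasp; the last joint's range is limited). The gripper opens to 85 mm and grips with 20 to 120 N. Pads are 22 mm wide; open, the fingers measure 114 mm over their backs; the gripper's body (76 mm by 85 mm) begins 54 mm behind the grasp point. The pads swing forward as they close: fully open they stand 13 mm farther back than shut.
Start: joints at [1.212, 0.383, 0.016, 1.37, -0.006, 1.388, -0.046], TCP at [0.182, -0.598, 0.231] pointing down, gripper open.
Joint ranges: [-2.95, 2.95], [-0.25, 2.06], [-1.52, 1.56], [0.18, 2.33], [-1.44, 4.58], [0.02, 2.06], [-3.01, 3.01]. Speed limits (rad/s): [2.39, 2.39, 3.01, 3.01, 3.14, 3.14, 3.14].

### API

Orientations are given as a unit quaternion [w, x, y, z].
In Python, from cell import env gives the robot as it stands.
- The arm moves only by the tool play_rows, never from a script. Its argument "increments" is a list that holds one entry, the list of rows, each a list of 7 numbers: the turn, a rotation vector about the tool's x, y, z in units of 6 degrees (1.0 is 6 degrees), then the shift along the tool's x, y, z in units of 2.5 cm (1.0 is 2.5 cm), then the closure, from -1 (fully open) to 1 (shut), so that 0 is half open. In form: [[[wx, wy, wz, tx, ty, tz, claw], ...]]. A call has exactly 10 rows; each row shifts and turns the commanded pose from where the row before left it, along the tool's axes as they then stand; what a row does not reach is not made up. A row lasts 1/12 s, in which the tool goes at most 41.7 mm and 7.16 degrees, less where a joint would pass 70% of its speed; a pose out of reach is approached as far as the arm can. A call with a number of a shift or a turn outside -1 to 1 is refused whole. A call with a gripper value outside its range is refused whole. The fingers move at their own pace and stop on an object; "force" is the grip in N (left out, the last holds). Time passes only in rows, so rows that do not move let the fingers close, or fill a call up. It gives the time, the measured TCP pose, the force, the opening and the grip force at its end, in the units of the state.
- env.read_state(): the state, without advancing time (a new reading comes with each control period).
- env.camera(name): name is "side" or "top" or "wrist"; returns a dict with "pixels" (400x640x3 uint8, blue, green, red), "fx", "fy", "cx", "cy" (pixels), "eye" and "rotation" of the camera in the world; the wrist camera has in their place "hand_eye" (4x4, takes a point from camera to tool coordinates, whose origin is the TCP and whose axes are the flange's). Camera axes: x right, y down, z forward; pixel columns grow to the right and rows downward; lengths in m; the calibration is good to about 2 mm. A picture is of the moment at which its call begins: read the wrist's pose just before it. There is no depth.
- env.finish_job(): hands the job in; it is judged then, once.
The state is a dict: "clock": time; "joint_positions": joint angles; "joint_vel": joint speeds; "tau": joint torques, N m; "position": TCP position; "orientation": TCP orientation; "contact_force": force on the tool from outside, world axes, zero at the start; "ft_torque": the same for the moment, N m; "opening": finger opening in m; "finger_force": force on a finger pad.
Only numpy, scipy, OpenCV 4.12 (cv2) and the standard library are available. Lean on these libraries where they do the work, as an engineer would, in place of code of your own. Each camera call takes 0.05 s, during which the arm holds its last target. There are 200 camera calls.

## Working session

There is one attempt and no reset: what is moved stays moved. The work goes in short steps, Python scripts to look and compute and a tool call to move; the robot and the scene stay as the last step left them, time stands still between calls to the robot, and variables do not carry over. Pictures are saved under pics/ and viewed, at most 10 in all, crops included, and the job is handed in when it is done.

Besides the shell and the picture viewer there is one more tool, called after "Request:" as a command line: name --argument value ..., lists and objects as JSON in quotes. play_rows: Moves the arm, as the interface text tells. Shifts and turns lie within -1 to 1; 1 stands for 2.5 cm of shift or 6 degrees of turn. Its arguments: {"type":"object","properties":{"increments":{"type":"array","items":{"type":"array","items":{"type":"array","items":{"type":"number"}}}},"force":{"type":"number"}},"required":["increments"]}

```bash
mkdir -p pics; ls
cat > h.py <<'E'
from cell import env
import numpy as np, cv2
from scipy.spatial.transform import Rotation as R
def st(): return env.read_state()
def pose():
    s=st(); q=s["orientation"]; return np.array(s["position"]), R.from_quat([q[1],q[2],q[3],q[0]]).as_matrix()
def cam(n):
    p,r=pose(); c=env.camera(n)
    if n=="wrist":
        H=np.array(c["hand_eye"]); c["E"]=p+r@H[:3,3]; c["Rm"]=r@H[:3,:3]
    else: c["E"]=np.array(c["eye"]); c["Rm"]=np.array(c["rotation"])
    return c
def ray(c,u,v,z):
    d=c["Rm"]@np.array([(u-c["cx"])/c["fx"],(v-c["cy"])/c["fy"],1]); t=(z-c["E"][2])/d[2]; return c["E"]+t*d
def proj(c,P):
    q=c["Rm"].T@(np.array(P)-c["E"]); return c["fx"]*q[0]/q[2]+c["cx"], c["fy"]*q[1]/q[2]+c["cy"]
def save(c,name): cv2.imwrite("pics/"+name,np.array(c["pixels"]))
E
python3 - <<'E'
from h import *
import pickle
for n in("top","side","wrist"):
    c=cam(n); pickle.dump(c,open(n+".pkl","wb")); print(n,c["E"],c["Rm"].round(3).tolist(),c["fx"])
    save(c,n+"0.png")
p,r=pose();print(p,r.round(3),st())
E
```

```text
pics
top [ 4.34254952e-01 -7.75123251e-04  9.84322908e-01] [-0.043, 0.716, -0.694, 0.06] 360.9664938450741
side [0.1814665  0.92906495 0.83478804] [0.087, -0.191, 0.872, -0.441] 446.9481866576177
wrist [ 0.26351041 -0.57310932  0.37447596] [[0.292, -0.904, -0.314], [-0.956, -0.276, -0.094], [-0.002, 0.327, -0.945]] 353.1670183703872
[ 0.18211334 -0.59746023  0.23049871] [[ 0.957  0.292 -0.   ]
 [ 0.292 -0.957  0.001]
 [-0.    -0.002 -1.   ]] {'clock': 0.15, 'joint_positions': array([ 1.21209028,  0.38405492,  0.01638392,  1.37092109, -0.00630559,
        1.38821569, -0.04650859]), 'joint_vel': array([-0.00017169, -0.00219808,  0.0006403 , -0.00283817,  0.00094896,
       -0.00151911, -0.00111073]), 'tau': array([ 2.61235524e-03, -6.28157043e+01,  8.46009348e-01, -3.72167695e+01,
        1.68582791e-02,  1.09287139e-02, -2.34696103e-05]), 'position': array([ 0.18211334, -0.59746023,  0.23049871]), 'orientation': array([-7.65701491e-04,  9.89078559e-01,  1.47387257e-01, -1.19976492e-04]), 'contact_force': array([0.15247634, 0.27940007, 0.29589463]), 'ft_torque': array([0.04598758, 0.0373665 , 0.01040987]), 'finger_force': 0.0, 'opening': 0.0852371134868929}
```

View pics/top0.png

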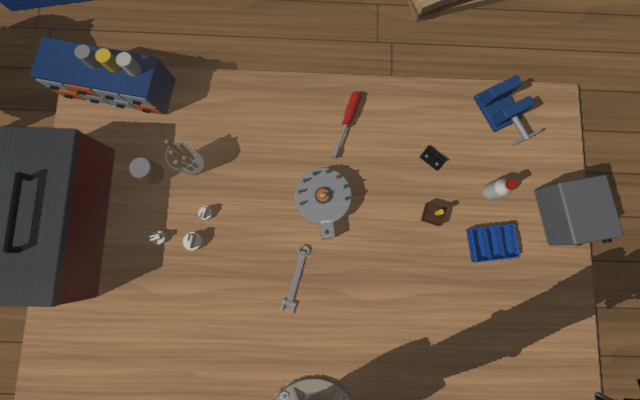

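View pics/side0.png

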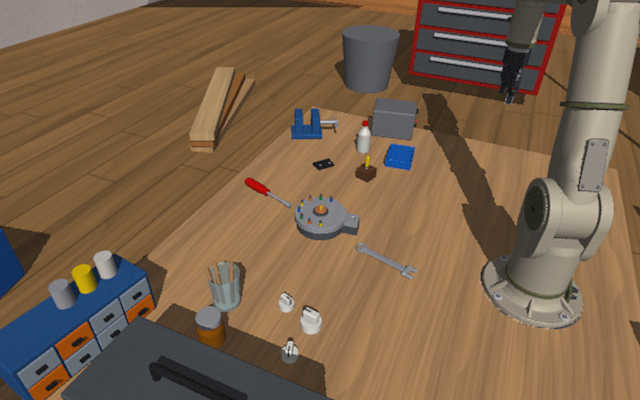

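The top view shows the pin stand at (434,212) with the yellow handle at (440,212), the carousel at (323,196) with its ear at (327,230), and the wrench at (297,280). The knob candidates are (205,212), which is small, (192,241), which is larger, and (158,237), which looks like a different shape. I'll crop these to compare sizes.

Run:
```python
s=open('h.py').read()
s=s.replace('c["Rm"]=np.array(c["rotation"])','q=c["rotation"]; c["Rm"]=R.from_quat([q[1],q[2],q[3],q[0]]).as_matrix()')
open('h.py','w').write(s)
from h import *
import pickle
ims=[]
t=cam("top");pickle.dump(t,open("top.pkl","wb"));d=cam("side");pickle.dump(d,open("side.pkl","wb"))
def crop(c,x,y,w,h,f): return cv2.resize(np.array(c["pixels"])[y:y+h,x:x+w],None,fx=f,fy=f,interpolation=cv2.INTER_CUBIC)
a=crop(t,145,195,80,60,5);b=crop(d,265,280,80,60,5);e=crop(t,285,160,80,60+20,5)[:300+100];g=crop(t,410,190,80,60,5)
im=np.zeros((600,800,3),np.uint8);im[:300,:400]=a;im[:300,400:]=b;im[300:,400:]=g;im[300:,:400]=crop(t,285,185,80,60,5)
cv2.imwrite("pics/c1.png",im)
for n,u,v,z in [("small",205,212,.0),("big",192,241,.0),("3",158,237,0),("bigtop",192,241,.047),("ear",327,230,.048),("axis",323,196,.072),("pin",440,212,.079)]:
    print(n,ray(t,u,v,z).round(4))
for n,u,v,z in [("small",287,307,.0),("big",311,328,.0)]: print(n,ray(d,u,v,z).round(4))
```

```text
small [0.5322 0.3111 0.    ]
big [0.453  0.3396 0.    ]
3 [0.461  0.4308 0.    ]
bigtop [0.4521 0.3234 0.047 ]
ear [ 0.4904 -0.0208  0.048 ]
axis [ 0.5754 -0.0076  0.072 ]
pin [ 0.5427 -0.3061  0.079 ]
small [0.5243 0.3092 0.    ]
big [ 0.447   0.3402 -0.    ]
```

View pics/c1.png

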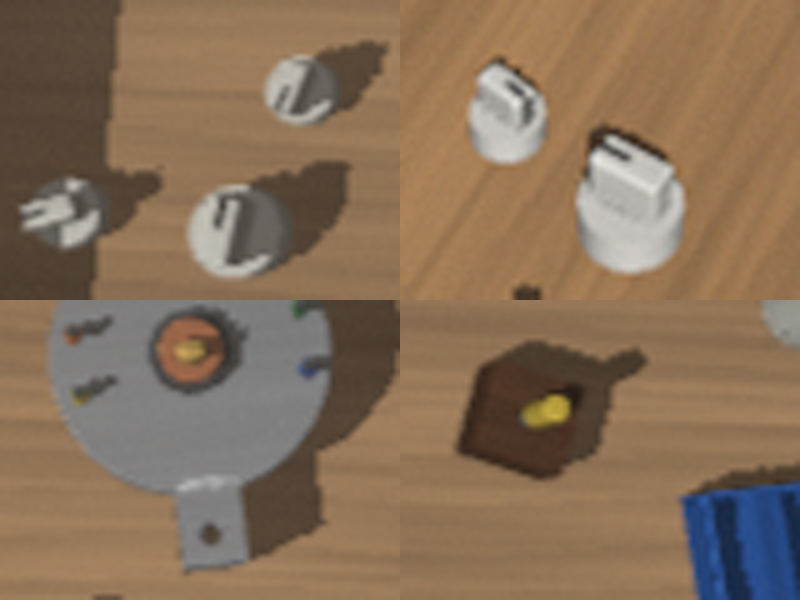

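Skirt widths in the top view, with the height smear removed:
- (192,241): about 48 mm. This matches the size given, so it's the knob meant.
- (205,212): about 34 mm.
- (158,237): about 34 mm.

The ear hole is at (327,232) and the black line is on the bar's far (+x) half. Next I move over the pin.

Request:
play_rows --increments '[[[0,0,0,0.96,-0.39,0,-1],[0,0,0,0.96,-0.39,0,-1],[0,0,0,0.96,-0.39,0,-1],[0,0,0,0.96,-0.39,0,-1],[0,0,0,0.96,-0.39,0,-1],[0,0,0,0.96,-0.39,0,-1],[0,0,0,0.96,-0.39,0,-1],[0,0,0,0.96,-0.39,0,-1],[0,0,0,0.96,-0.39,0,-1],[0,0,0,0.96,-0.39,0,-1]]]'

```text
clock: 1.08
position: [0.3842, -0.4337, 0.2313]
orientation: [-0.0, 0.989, 0.147, -0.0]
contact_force: [0.5, -0.7, -0.2]
opening: 0.0854
finger_force: 0.0
```

Request:
play_rows --increments '[[[0,0,0,0.96,-0.39,0,-0.4],[0,0,0,0.96,-0.39,0,-0.4],[0,0,0,0.96,-0.39,0,-0.4],[0,0,0,0.96,-0.39,0,-0.4],[0,0,0,0.96,-0.39,0,-0.4],[0,0,0,0.96,-0.39,0.4,-0.4],[0,0,0,0.96,-0.39,0.5,-0.4],[0,0,0,0.4,-0.2,0.5,-0.4],[0,0,0,0,0,0.4,-0.4],[0,0,0,0,0,0,-0.4]]]'

```text
clock: 1.92
position: [0.5306, -0.3123, 0.1831]
orientation: [-0.001, 0.989, 0.148, -0.002]
contact_force: [-1.3, -0.2, -0.5]
opening: 0.0595
finger_force: 0.0
```

Run:
```python
from h import *
import pickle
c=cam("wrist");pickle.dump(c,open("w1.pkl","wb"));save(c,"w1.png");p,r=pose();s=st();print(p,r.round(3),s["clock"],s["opening"])
for P in [(0.5427,-0.3061,.079),(0.5427,-0.3061,.035)]: print(proj(c,P))
```

```text
[ 0.53027287 -0.31372644  0.18459029] [[ 0.957  0.29  -0.004]
 [ 0.29  -0.957  0.001]
 [-0.003 -0.002 -1.   ]] 1.9667 0.059564006387202564
(np.float64(312.22223446858516), np.float64(178.139224208639))
(np.float64(312.83273209773944), np.float64(163.6129125463654))
```

View pics/w1.png

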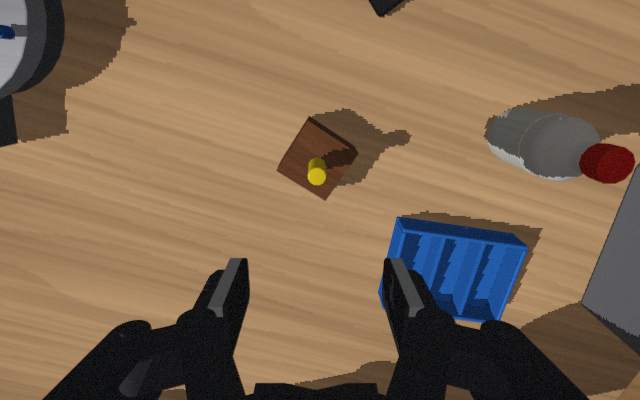

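The wrist view shows the yellow handle's top at about (317,177) on the stand. The oil bottle at (560,150) and tray at (455,265) are well clear of the fingers.

```bash
cat >> h.py <<'E'
def blob(c,f,box=None,amin=15):
    hsv=cv2.cvtColor(np.array(c["pixels"]),cv2.COLOR_BGR2HSV).astype(int); m=f(hsv[...,0],hsv[...,1],hsv[...,2]).astype(np.uint8)
    if box is not None:
        k=np.zeros_like(m);k[box[1]:box[3],box[0]:box[2]]=1;m*=k
    n,l,s,ce=cv2.connectedComponentsWithStats(m); return [(s[i].tolist(),ce[i].round(2).tolist()) for i in range(1,n) if s[i,4]>=amin]
def todelta(P):
    p,r=pose(); d=r.T@(np.array(P)-p); return (d/0.025).round(2)
E
python3 - <<'E'
from h import *
import pickle
c=pickle.load(open("w1.pkl","rb"))
print(blob(c,lambda h,s,v:(h>24)&(h<34)&(s>150)&(v>190)), blob(c,lambda h,s,v:(h>24)&(h<34)&(s>150)&(v>80),(290,140,350,200)))
P=ray(c,317,177.3,.079);print(P,todelta([P[0],P[1],.05]))
t=pickle.load(open("top.pkl","rb"))
print(blob(t,lambda h,s,v:(h>24)&(h<34)&(s>150)&(v>80),(410,190,460,230)))
E
```

```text
[([308, 169, 17, 16, 209], [315.88, 176.17])] [([308, 158, 18, 27, 372], [316.42, 172.06])]
[ 0.54433216 -0.30924657  0.079     ] [0.61 0.   5.38]
[]
```

Request:
play_rows --increments '[[[0,0,0,0.2,0,0.4,-0.4],[0,0,0,0.2,0,0.6,-0.4],[0,0,0,0.2,0,0.6,-0.4],[0,0,0,0,0,0.6,-0.4],[0,0,0,0,0,0.6,-0.4],[0,0,0,0,0,0.6,-0.4],[0,0,0,0,0,0.4,-0.4],[0,0,0,0,0,0.2,-0.4],[0,0,0,0,0,0,-0.4],[0,0,0,0,0,0,-0.4]]]'

```text
clock: 2.8
position: [0.5467, -0.3089, 0.0869]
orientation: [0.0, 0.989, 0.147, 0.0]
contact_force: [0.8, 1.0, 0.3]
opening: 0.0596
finger_force: 0.0
```

Run:
```python
from h import *
import pickle
c=cam("wrist");pickle.dump(c,open("w2.pkl","wb"));p,r=pose();print(p)
for z in (.079,.065):
    print(proj(c,p+[0,0,z-p[2]]))
print(blob(c,lambda h,s,v:(h>24)&(h<34)&(s>150)&(v>190)), blob(c,lambda h,s,v:(h>24)&(h<34)&(s>150)&(v>80)))
```

```text
[ 0.54704327 -0.3088368   0.08731573]
(np.float64(315.004394117664), np.float64(259.57323635443356))
(np.float64(315.01965434589994), np.float64(246.34845954345943))
[([307, 268, 17, 8, 56], [315.57, 272.09])] [([301, 225, 27, 51, 887], [313.34, 251.19])]
```

Request:
play_rows --increments '[[[0,0,0,-0.08,0,0.3,-0.4],[0,0,0,0,0,0.6,-0.4],[0,0,0,0,0,0.4,-0.4],[0,0,0,0,0,0.2,-0.4],[0,0,0,0,0,0,0.8],[0,0,0,0,0,0,0.8],[0,0,0,0,0,0,0.8],[0,0,0,0,0,0,0.8],[0,0,0,0,0,0,0.8],[0,0,0,0,0,0,0.8]]]' --force 50

```text
clock: 3.68
position: [0.5453, -0.3091, 0.0497]
orientation: [0.0, 0.989, 0.147, 0.001]
contact_force: [-0.3, -0.2, 2.5]
opening: 0.0125
finger_force: 48.7
```

Request:
play_rows --increments '[[[0,0,0,0,0,-0.4,0.8],[0,0,0,0,0,-0.8,0.8],[0,0,0,0,0,-1,0.8],[0,0,0,0,0,-1,0.8],[0,0,0,0,-0.4,-0.8,0.8],[0,0,0,0,-0.8,0,0.8],[0,0,0,0,-1,0,0.8],[0,0,0,0,-1,0,0.8],[0,0,0,0,-1,0,0.8],[0,0,0,0,-1,0,0.8]]]'

```text
clock: 4.52
position: [0.5063, -0.1834, 0.1496]
orientation: [0.0, 0.989, 0.147, 0.0]
contact_force: [-0.9, -0.2, -0.1]
opening: 0.012
finger_force: 49.2
```

Request:
play_rows --increments '[[[0,0,0,0,-1,0,0.8],[0,0,0,-0.1,-1,0,0.8],[0,0,0,-0.1,-0.9,0,0.8],[0,0,0.3,-0.1,-0.6,0,0.8],[0,0,0.4,-0.1,0,0,0.8],[0,0,0.3,0,0,0,0.8],[0,0,0.3,0,0,0,0.8],[0,0,0,0,0,0,0.8],[0,0,0,0,0,0,0.8],[0,0,0,0,0,0,0.8]]]'

```text
clock: 5.35
position: [0.4718, -0.1037, 0.1492]
orientation: [0.0, 0.997, 0.08, 0.0]
contact_force: [0.0, 0.6, -0.1]
opening: 0.0124
finger_force: 49.2
```

Run:
```python
from h import *
import pickle
c=cam("wrist");pickle.dump(c,open("w3.pkl","wb"));save(c,"w3.png");p,r=pose();s=st();print(p,r.round(3).tolist(),s["clock"],s["opening"],s["finger_force"],s["contact_force"])
for P in [(0.4904,-0.0208,.048),(0.5754,-0.0076,.072),p-[0,0,.045]]: print(proj(c,P))
```

```text
[ 0.47174613 -0.10365741  0.1490544 ] [[0.987, 0.16, 0.0], [0.16, -0.987, 0.0], [0.0, 0.0, -1.0]] 5.4 0.01260621110577354 49.22748506069183 [-0.07591216  0.37110156 -0.7150858 ]
(np.float64(203.4523090598678), np.float64(154.93533367103538))
(np.float64(175.87329512373142), np.float64(13.38635280995635))
(np.float64(315.03895091957975), np.float64(228.74869604601093))
```

View pics/w3.png

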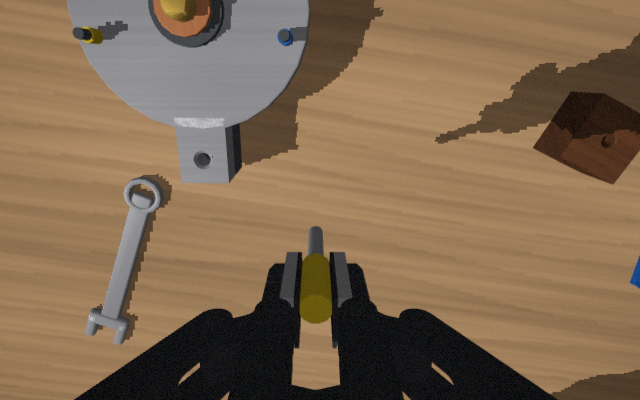

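The wrist view shows the pin held straight with its foot at (315,228), as predicted. The ear hole is at (202,159), and the ear's edges line up with the image axes. Next I compute the hole and the carousel axis.

Run:
```python
from h import *
import pickle
c=pickle.load(open("w3.pkl","rb")); im=np.array(c["pixels"])
b=blob(c,lambda h,s,v:(v<105),(185,140,225,175),10);print(b)
print(im[150:170,202].mean(1).astype(int), im[159,188:218].mean(1).astype(int))
u,v=b[0][1]
P=ray(c,u,v,.048);print(P,todelta([P[0],P[1],.149]))
# ear edges: left/right columns, front edge
for row in (140,150,165,175): 
    g=im[row].mean(1); d=np.diff(g); print(row,[(i,int(d[i])) for i in range(165,250) if abs(d[i])>25])
```

```text
[([194, 153, 17, 15, 201], [201.53, 159.51])]
[137 128 116  53  55  55  54  57  57  60  56  59  59  59  59  71  87  90
 104 133] [146 145 146 145 144 123  63  67  66  59  54  57  56  58  60  60  63  62
  59  58  50  50  80 155 153 142 141 142 142 140]
[ 0.48687495 -0.01964669  0.048     ] [ 1.13 -3.22  0.  ]
140 [(225, -77), (240, 29)]
150 [(226, -60), (240, 27)]
165 [(195, -33), (196, -35), (227, -66), (241, 63), (244, -27), (245, 27)]
175 [(227, -35), (228, -52), (234, 46), (235, 25)]
```

Request:
play_rows --increments '[[[0,0,0,0.2,-0.4,0,0.8],[0,0,0,0.3,-0.7,0,0.8],[0,0,0,0.3,-0.8,0,0.8],[0,0,0,0.2,-0.7,0.3,0.8],[0,0,0,0.1,-0.4,0.4,0.8],[0,0,0,0.03,-0.2,0.4,0.8],[0,0,0,0,0,0.35,0.8],[0,0,0,0,0,0,0.8],[0,0,0,0,0,0,0.8],[0,0,0,0,0,0,0.8]]]'

```text
clock: 6.23
position: [0.487, -0.0211, 0.1128]
orientation: [0.0, 0.997, 0.079, 0.0]
contact_force: [-0.2, -0.1, -0.3]
opening: 0.0122
finger_force: 49.2
```

Run:
```python
from h import *
import pickle
c=cam("wrist");pickle.dump(c,open("w4.pkl","wb"));p,r=pose();print(p)
im=np.array(c["pixels"]);print(proj(c,p-[0,0,.045]),proj(c,[p[0],p[1],.048]),proj(c,[.4869,-.0197,.048]))
d=cam("side");pickle.dump(d,open("s4.pkl","wb"));e=np.array(d["pixels"])[170:270,280:380]
a=cv2.resize(im[100:250,240:390],(600,600),interpolation=cv2.INTER_CUBIC)
o=np.zeros((600,800,3),np.uint8);o[:,:600]=a;o[:200,600:]=cv2.resize(e,(200,200));cv2.imwrite("pics/w4.png",o)
```

```text
[ 0.48722478 -0.02103603  0.11302758]
(np.float64(314.9775346634801), np.float64(228.58986546978926)) (np.float64(315.0106320803933), np.float64(215.67644768510064)) (np.float64(312.8610939032583), np.float64(215.83620788487528))
```

View pics/w4.png

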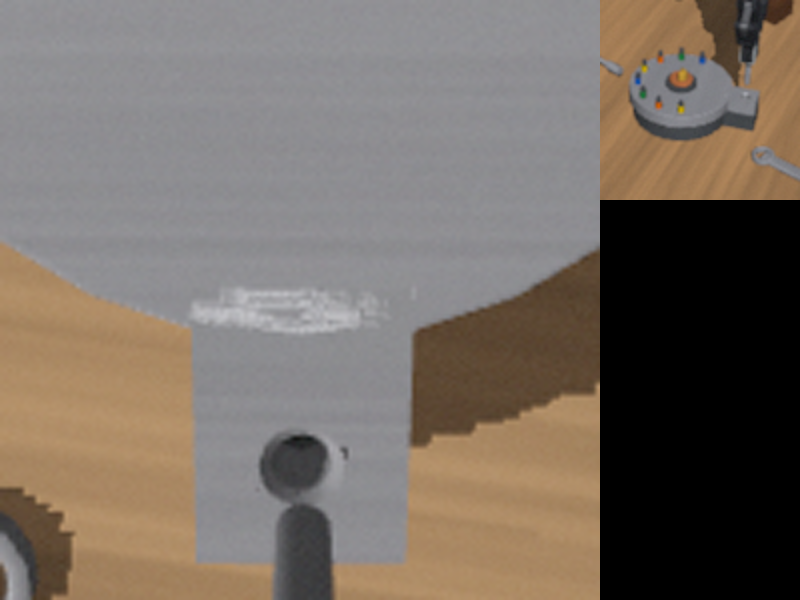

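Hole centre is at about (315.5,216.8) and the pin axis projects to (315,215.7), so they agree to within about 0.7 mm. I'm inserting it now.

Request:
play_rows --increments '[[[0,0,0,-0.02,0,0.1,0.8],[0,0,0,0,0,0.2,0.8],[0,0,0,0,0,0.2,0.8],[0,0,0,0,0,0.2,0.8],[0,0,0,0,0,0.2,0.8],[0,0,0,0,0,0.2,0.8],[0,0,0,0,0,0.1,0.8],[0,0,0,0,0,0,0.8],[0,0,0,0,0,0,0.8],[0,0,0,0,0,0,0.8]]]'

```text
clock: 7.17
position: [0.4865, -0.0203, 0.0826]
orientation: [-0.0, 0.997, 0.08, 0.0]
contact_force: [1.3, -1.2, -1.7]
opening: 0.0122
finger_force: 49.3
```

Request:
play_rows --increments '[[[0,0,0,0,0,0.1,0.8],[0,0,0,0,0,0.2,0.8],[0,0,0,0,0,0.2,0.8],[0,0,0,0,0,0.2,0.8],[0,0,0,0,0,0.2,0.8],[0,0,0,0,0,0.2,0.8],[0,0,0,0,0,0.1,0.8],[0,0,0,0,0,0.04,0.8],[0,0,0,0,0,0,0.8],[0,0,0,0,0,0,0.8]]]'

```text
clock: 8.0
position: [0.4866, -0.0203, 0.0525]
orientation: [0.0, 0.997, 0.08, 0.0]
contact_force: [-4.5, -1.8, 13.5]
opening: 0.0123
finger_force: 51.0
```

Request:
play_rows --increments '[[[0,0,0,0,0,0.05,0.8],[0,0,0,0,0,0,0.8],[0,0,0,0,0,0,0.8],[0,0,0,0,0,-0.04,0.6],[0,0,0,0,0,0,-0.4],[0,0,0,0,0,0,-0.4],[0,0,0,0,0,0,-0.4],[0,0,0,0,0,0,-0.4],[0,0,0,0,0,0,-0.4],[0,0,0,0,0,0,-0.4]]]'

```text
clock: 8.83
position: [0.4862, -0.0202, 0.0511]
orientation: [-0.0, 0.997, 0.08, -0.0]
contact_force: [0.1, -0.2, 0.8]
opening: 0.0597
finger_force: 0.0
```

Request:
play_rows --increments '[[[0,0,0,0,0,-0.4,-0.4],[0,0,0,0,0,-0.8,-0.4],[0,0,0,0,0,-1,-0.4],[0,0,0,0,0,-1,-0.4],[0,0,0,0,0,-1,-0.4],[0,0,0,0,0,-0.8,-0.4],[0,0,0,0,-0.5,-0.6,-0.4],[0,0,0,0,-1,-0.4,-0.4],[0,0,0,0.1,-1,0,-0.4],[0,0,0,0.1,-1,0,-0.4]]]'

```text
clock: 9.67
position: [0.4777, 0.0679, 0.2032]
orientation: [0.0, 0.997, 0.079, 0.001]
contact_force: [1.1, 0.0, 0.6]
opening: 0.0597
finger_force: 0.0
```

Request:
play_rows --increments '[[[0,0,0,0.1,-1,0,-0.4],[0,0,0,0.1,-1,0,-0.4],[0,0,0,0.1,-1,0,-0.4],[0,0,0,0.1,-1,0,-0.4],[0,0,0,0.1,-1,0,-0.4],[0,0,0,0.1,-1,0,-0.4],[0,0,0,0,-1,0,-0.4],[0,0,0,0,-1,0,-0.4],[0,0,0,0,-1,0,-0.4],[0,0,0,0,-1,0,-0.4]]]'

```text
clock: 10.5
position: [0.4522, 0.3172, 0.2022]
orientation: [-0.0, 0.997, 0.08, 0.0]
contact_force: [-0.3, -0.2, -0.3]
opening: 0.0597
finger_force: 0.0
```

Request:
play_rows --increments '[[[0,0,0,0,-0.4,0.6,-0.4],[0,0,0,0,0,0.6,-0.4],[0,0,0,0,0,0.2,-0.4],[0,0,0,0,0,0,-0.4],[0,0,0,0,0,0,-0.4],[0,0,0,0,0,0,-0.4],[0,0,0,0,0,0,-0.4],[0,0,0,0,0,0,-0.4],[0,0,0,0,0,0,-0.4],[0,0,0,0,0,0,-0.4]]]'

```text
clock: 11.33
position: [0.4511, 0.326, 0.1667]
orientation: [-0.0, 0.997, 0.08, 0.0]
contact_force: [0.4, -0.4, -0.1]
opening: 0.0601
finger_force: 0.0
```

Run:
```python
from h import *
import pickle
c=cam("wrist");pickle.dump(c,open("w5.pkl","wb"));p,r=pose();s=st();print(p,r.round(3).tolist(),s["clock"],s["joint_positions"].round(2))
d=cam("side");t=cam("top");pickle.dump((d,t),open("s5.pkl","wb"))
im=np.array(c["pixels"]).copy()
a=cv2.resize(im,(640,400));o=np.zeros((600,800,3),np.uint8);o[:400,:640]=a
o[400:,:250]=cv2.resize(np.array(d["pixels"])[185:245,290:365],(250,200),interpolation=cv2.INTER_CUBIC)
o[400:,250:500]=cv2.resize(np.array(t["pixels"])[180:240,290:365],(250,200),interpolation=cv2.INTER_CUBIC);cv2.imwrite("pics/w5.png",o)
print(proj(c,p*[1,1,0]+[0,0,.047]))
```

```text
[0.45097422 0.32597287 0.16656372] [[0.987, 0.159, 0.0], [0.159, -0.987, 0.0], [0.0, -0.0, -1.0]] 11.3833 [-0.19  0.34 -0.62  1.64  0.2   1.23 -2.26]
(np.float64(315.17662494334354), np.float64(189.75190876262886))
```

View pics/w5.png

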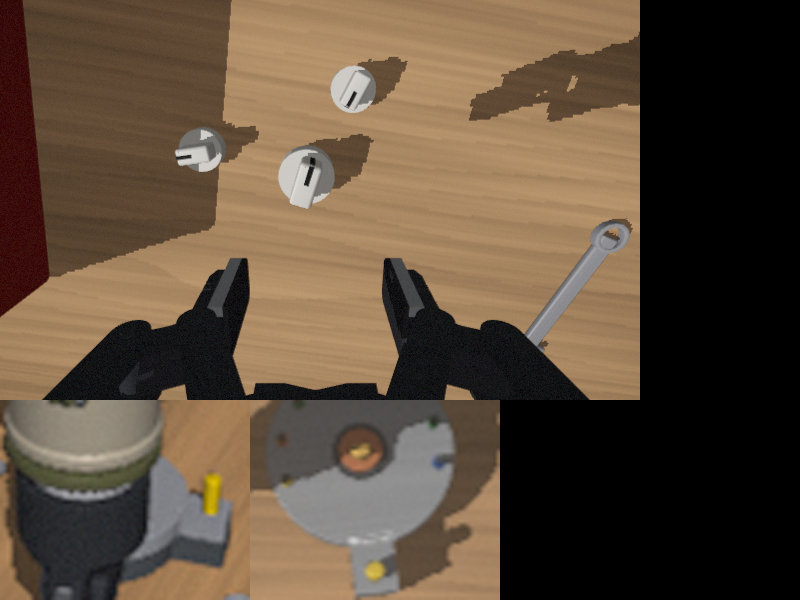

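The pin's handle sits down on the ear in both insets. The wrist view shows the target knob at (307,178), with the black line pointing about 13° clockwise of image-up. I'll measure it from the bar's top face.

Run:
```python
from h import *
import pickle
c=pickle.load(open("w5.pkl","rb")); im=np.array(c["pixels"]); g=im.mean(2)
b=g[140:225,270:345]; 
m=((b<70)).astype(np.uint8); n,l,s,ce=cv2.connectedComponentsWithStats(m)
for i in range(1,n):
    if s[i,4]>20:
        ys,xs=np.where(l==i); print(s[i],cv2.minAreaRect(np.c_[xs+270,ys+140].astype(np.float32)))
cv2.imwrite("pics/w5b.png",cv2.resize(im[140:225,270:345],None,fx=7,fy=7,interpolation=cv2.INTER_CUBIC))
```

```text
[ 56  12  19  14 109] ((334.82000732421875, 158.75997924804688), (19.374727249145508, 10.889445304870605), 8.130102157592773)
[40 17  6  9 41] ((312.5, 161.0), (8.0, 5.0), 90.0)
[34 26 10 20 80] ((308.3500671386719, 175.4499969482422), (4.110960483551025, 18.973661422729492), 18.434946060180664)
```

View pics/w5b.png

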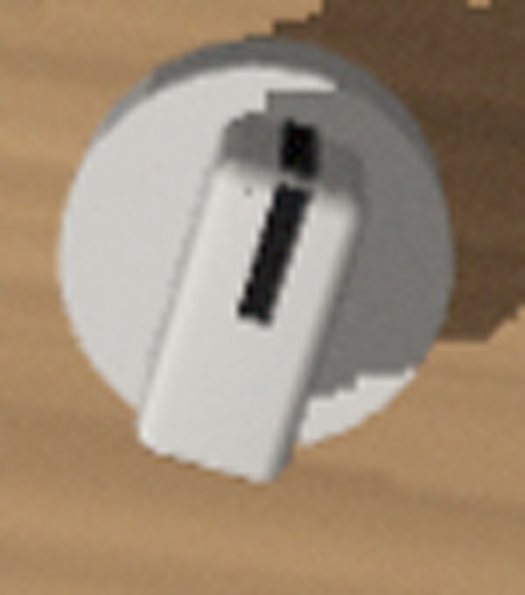

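The crop shows the bar's top-face corners at (215,170), (355,200), (275,480) and (140,440), with the line on its far half. Next I compute the pose and the skirt size.

Run:
```python
from h import *
import pickle
c=pickle.load(open("w5.pkl","rb"))
f=lambda x,y,z: ray(c,270+x/7,140+y/7,z)
A,B,C,D=[f(*q,.047) for q in [(215,170),(355,200),(275,480),(140,440)]]
print(np.linalg.norm(A-D)*1e3,np.linalg.norm(B-C)*1e3,np.linalg.norm(A-B)*1e3,np.linalg.norm(C-D)*1e3)
ang=lambda v:np.degrees(np.arctan2(v[1],v[0]))
print(ang(A-D),ang(B-C),ang(A-B)-90,ang(D-C)-90, "line",ang(f(297,185,.047)-f(255,320,.047)))
ctr=(A+B+C+D)/4;print(ctr, "skirt", np.linalg.norm(f(58,255,.02)-f(455,255,.02)), f(256,262,.02))
w=cam("wrist");print(todelta([ctr[0],ctr[1],.05]), ang(pose()[1][:,0]))
```

```text
32.67436539114425 34.109465744961675 15.69986876408994 16.05511169001361
-6.727533141715018 -6.0948177578395635 -3.2617477793672123 -8.45477326467622 line -7.837529642432233
[0.45239584 0.33418798 0.047     ] skirt 0.04843375900447382 [0.45213663 0.33363465 0.02      ]
[ 0.11 -0.31  4.66] 9.150302452953007
```

Request:
play_rows --increments '[[[0,0,0,0.11,-0.31,0,-0.4],[0,0,0.4,0,0,0.2,-0.4],[0,0,0.6,0,0,0.5,-0.4],[0,0,0.6,0,0,0.7,-0.4],[0,0,0.6,0,0,0.8,-0.4],[0,0,0.4,0,0,0.8,-0.4],[0,0,0,0,0,0.6,-0.4],[0,0,0,0,0,0.4,-0.4],[0,0,0,0,0,0,-0.4],[0,0,0,0,0,0,-0.4]]]'

```text
clock: 12.37
position: [0.4522, 0.3345, 0.0663]
orientation: [-0.0, 0.998, -0.056, -0.0]
contact_force: [0.3, 0.3, 0.6]
opening: 0.0596
finger_force: 0.0
```

Run:
```python
from h import *
import pickle
c=cam("wrist");pickle.dump(c,open("w6.pkl","wb"));p,r=pose();print(p,np.degrees(np.arctan2(r[1,0],r[0,0])))
im=np.array(c["pixels"]);g=im.mean(2);print(proj(c,[p[0],p[1],.047]))
m=(g[150:330,250:385]<60).astype(np.uint8);n,l,s,ce=cv2.connectedComponentsWithStats(m)
for i in range(1,n):
    if s[i,4]>30:
        ys,xs=np.where(l==i);print(s[i],[ (int(y+150),round(float(xs[ys==y].mean()+250),1)) for y in np.unique(ys)[::5]])
print(todelta([.4523,.3340,.024]))
```

```text
[0.45266732 0.33480806 0.06710686] -6.42313585715087
(np.float64(314.62881631508077), np.float64(248.52723814154857))
[ 64  50   8  16 115] [(200, 317.0), (205, 317.0), (210, 317.0), (215, 317.0)]
[ 63  69   8  29 205] [(219, 317.0), (224, 317.0), (229, 316.5), (234, 316.0), (239, 316.0), (244, 316.0)]
[132 110   3  46  85] [(260, 384.0), (265, 384.0), (270, 384.0), (275, 383.5), (280, 383.5), (285, 383.5), (290, 383.0), (295, 383.5), (300, 383.5), (305, 384.0)]
[-0.01  0.04  1.72]
```

Request:
play_rows --increments '[[[0,0,0.15,0,0.03,0.3,-0.4],[0,0,0,0,0,0.5,-0.4],[0,0,0,0,0,0.5,-0.4],[0,0,0,0,0,0.3,-0.4],[0,0,0,0,0,0.1,-0.4],[0,0,0,0,0,0,0.8],[0,0,0,0,0,0,0.8],[0,0,0,0,0,0,0.8],[0,0,0,0,0,0,0.8],[0,0,0,0,0,0,0.8]]]' --force 70

```text
clock: 13.25
position: [0.4527, 0.3338, 0.0246]
orientation: [-0.0, 0.998, -0.064, 0.001]
contact_force: [-0.1, 0.2, 3.0]
opening: 0.017
finger_force: 69.2
```

Run:
```python
from h import *
import pickle
c=cam("wrist");pickle.dump(c,open("w7.pkl","wb"));p,r=pose();s=st();print(p,np.degrees(np.arctan2(r[1,0],r[0,0])),s["finger_force"],s["opening"])
im=np.array(c["pixels"]);g=im.mean(2);print(proj(c,[p[0],p[1],.047]),proj(c,p+r[:,0]*.018+[0,0,.047-p[2]]))
m=(g[150:330,290:340]<60).astype(np.uint8);n,l,s,ce=cv2.connectedComponentsWithStats(m)
for i in range(1,n):
    if s[i,4]>30:
        ys,xs=np.where(l==i);print(s[i],[ (int(y+150),round(float(xs[ys==y].mean()+290),1)) for y in np.unique(ys)[::6]])
```

```text
[0.45271194 0.33378685 0.02458315] -7.347659349849872 69.220529794693 0.016738637538781027
(np.float64(315.10271158767864), np.float64(297.34330133793515)) (np.float64(315.1079955250987), np.float64(257.77170291038055))
[ 21  82  10  25 239] [(232, 315.5), (238, 316.0), (244, 315.5), (250, 315.5), (256, 315.5)]
[  0 103   6  77 320] [(253, 293.5), (259, 292.5), (265, 291.5), (271, 292.0), (277, 292.0), (283, 292.0), (289, 292.0), (295, 292.0), (301, 292.0), (307, 292.0), (313, 292.0), (319, 292.0), (325, 291.5)]
[ 46 108   4  72 201] [(258, 338.0), (264, 339.0), (270, 339.0), (276, 338.0), (282, 338.0), (288, 338.0), (294, 338.0), (300, 338.0), (306, 338.0), (312, 337.5), (318, 337.5), (324, 337.5)]
[ 21 111  10  37 361] [(261, 314.5), (267, 315.5), (273, 315.5), (279, 315.5), (285, 315.5), (291, 315.5), (297, 316.0)]
```

Request:
play_rows --increments '[[[0,0,0,0,0,-0.3,0.8],[0,0,0,0,0,-0.7,0.8],[0,0,0,0,0,-1,0.8],[0,0,0,0,0,-1,0.8],[0,0,-0.3,0,0,-1,0.8],[0,0,-0.6,0,0,-1,0.8],[0,0,-0.6,0,0,-0.8,0.8],[0,0,-0.6,0,0,-0.4,0.8],[0,0,-0.6,0,0.4,0,0.8],[0,0,0,0,0.8,0,0.8]]]'

```text
clock: 14.13
position: [0.4552, 0.3062, 0.1805]
orientation: [-0.001, 0.997, 0.081, 0.001]
contact_force: [0.4, -0.0, -0.6]
opening: 0.0169
finger_force: 68.7
```

Request:
play_rows --increments '[[[0,0,0,0,1,0,0.8],[0,0,0,0,1,0,0.8],[0,0,0,0,1,0,0.8],[0,0,0,0,1,0,0.8],[0,0,0,0,1,0,0.8],[0,0,0,0,1,0,0.8],[0,0,0,0,1,0,0.8],[0,0,0,0,1,0,0.8],[0,0,0,0,1,0,0.8],[0,0,0,0,1,0,0.8]]]'

```text
clock: 14.97
position: [0.4945, 0.0555, 0.1793]
orientation: [0.0, 0.997, 0.077, 0.0]
contact_force: [-0.4, 0.8, -1.7]
opening: 0.0168
finger_force: 68.7
```

Request:
play_rows --increments '[[[0,0,0,-0.1,1,0,0.8],[0,0,0,-0.1,1,0,0.8],[0,0,0,-0.1,0.6,0,0.8],[0,0,0,0,0.4,0,0.8],[0,0,0,0,0,0,0.8],[0,0,0,0,0,0,0.8],[0,0,0,0,0,0,0.8],[0,0,0,0,0,0,0.8],[0,0,0,0,0,0,0.8],[0,0,0,0,0,0,0.8]]]'

```text
clock: 15.8
position: [0.4989, -0.0177, 0.1789]
orientation: [-0.0, 0.997, 0.078, 0.0]
contact_force: [0.3, 0.0, -0.2]
opening: 0.0169
finger_force: 68.7
```

Run:
```python
from h import *
import pickle
c=cam("wrist");pickle.dump(c,open("w8.pkl","wb"));p,r=pose();s=st();print(p,np.degrees(np.arctan2(r[1,0],r[0,0])),s["finger_force"],s["opening"],s["clock"],s["joint_positions"].round(2))
im=np.array(c["pixels"]);save(c,"w8.png")
print(proj(c,[.5803,-.0054,.072]),proj(c,[.5803,-.0054,.060]))
u,v=map(int,proj(c,[.5803,-.0054,.065]))
o=np.zeros((600,800,3),np.uint8);print(u,v)
y0,x0=max(v-50,0),u-50
o[:,:600]=cv2.resize(im[y0:y0+100,x0:x0+100],(600,600),interpolation=cv2.INTER_CUBIC)
o[:250,600:]=cv2.resize(im[:,240:400],(200,250)) [:250]
cv2.imwrite("pics/w8c.png",o);print(x0,y0)
```

```text
[ 0.49887445 -0.01792865  0.17884322] 8.918021341383206 68.65789890289307 0.016409763076349133 15.85 [ 0.34  0.17 -0.41  1.77  0.07  1.21 -1.5 ]
(np.float64(315.9094299069676), np.float64(79.04701715308896)) (np.float64(315.8916500321805), np.float64(78.86146857033853))
315 78
265 28
```

View pics/w8c.png

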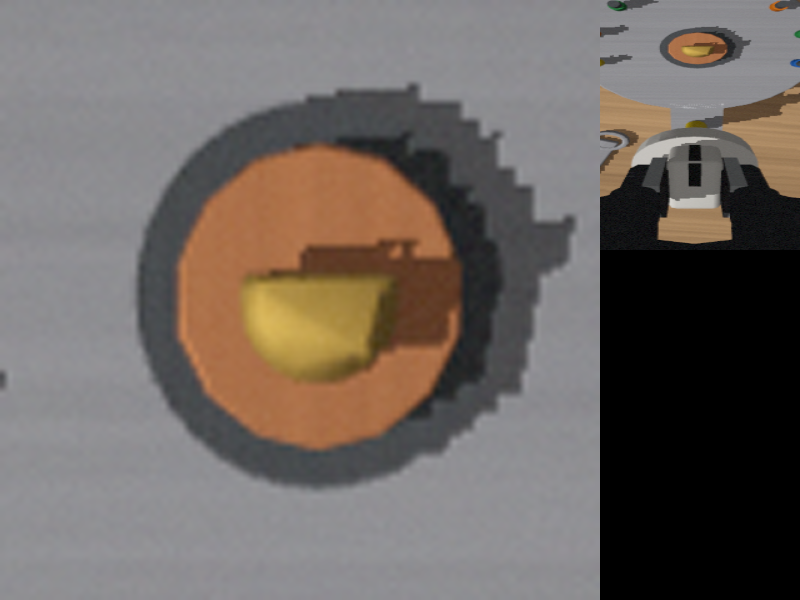

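The view shows the collar centred at crop (319.5,296). The shaft's flat edge runs from (248,275) to (393,280), facing image-up and turned slightly clockwise. Next I work out the position and yaw.

Run:
```python
from h import *
import pickle
c=pickle.load(open("w8.pkl","rb")); f=lambda x,y,z: ray(c,265+(x+.5)/6-.5,28+(y+.5)/6-.5,z)
ang=lambda v:np.degrees(np.arctan2(v[1],v[0]))
A=f(319.5,296,.06);print("collar",A, "groove", f(318,290,.048))
print("flat yaw",ang(f(248,275,.072)-f(393,280,.072))-90)
h=np.array([.4865,-.0203,.06]);print("ear->axis",ang(A-h),np.linalg.norm(A-h))
# automatic: copper collar blob fit
im=np.array(c["pixels"]);hsv=cv2.cvtColor(im,cv2.COLOR_BGR2HSV)
m=((hsv[...,1]>70)).astype(np.uint8);k=np.zeros_like(m);k[40:115,280:352]=1
pts=cv2.findContours(m*k,cv2.RETR_EXTERNAL,cv2.CHAIN_APPROX_NONE)[0];q=max(pts,key=cv2.contourArea);e=cv2.fitEllipse(q);print(e);print(ray(c,*e[0],.06))
b=cv2.inRange(hsv,(18,80,60),(32,255,255))
g=im[60:100,290:350,1].astype(float)
for u in range(307,331,2):
    col=im[62:86,u].astype(int); d=np.diff(col[:,1]); print(u,62+int(np.argmax(d)),int(d.max()),end=' | ')
t,tt=pickle.load(open("s5.pkl","rb"))
```

```text
collar [ 0.58179684 -0.00654885  0.06      ] groove [ 0.58240948 -0.0063397   0.048     ]
flat yaw 7.09330985532651
ear->axis 8.21099264475425 0.09628386162532607
((317.6616516113281, 76.91388702392578), (47.35047912597656, 49.93696212768555), 3.0071020126342773)
[ 0.58177983 -0.00642903  0.06      ]
307 74 30 | 309 74 51 | 311 74 43 | 313 73 36 | 315 74 45 | 317 74 34 | 319 74 32 | 321 73 32 | 323 73 31 | 325 73 28 | 327 73 28 | 329 73 23 |
```

Request:
play_rows --increments '[[[0,0,0.08,0.3,0.07,0,0.8],[0,0,0,0.7,0,0,0.8],[0,0,0,0.9,0,0,0.8],[0,0,0,0.8,0,0.4,0.8],[0,0,0,0.4,0,0.8,0.8],[0,0,0,0.2,0,0.8,0.8],[0,0,0,0.03,0,0.6,0.8],[0,0,0,0,0,0.3,0.8],[0,0,0,0,0,0,0.8],[0,0,0,0,0,0,0.8]]]'

```text
clock: 16.68
position: [0.5816, -0.0082, 0.1065]
orientation: [-0.0, 0.997, 0.073, -0.0]
contact_force: [-0.0, -0.6, -0.7]
opening: 0.0164
finger_force: 68.6
```

Run:
```python
from h import *
p,r=pose();s=st();print(p,np.degrees(np.arctan2(r[1,0],r[0,0])),s["contact_force"]);print(todelta([.5814,-.0066,.1]))
```

```text
[ 0.58162185 -0.00816065  0.10649817] 8.358594552515918 [-0.01662329 -0.64448031 -0.74339382]
[ 0.   -0.06  0.26]
```

Request:
play_rows --increments '[[[0,0,0,0,-0.06,0,0.8],[0,0,0,0,0,0.1,0.8],[0,0,0,0,0,0.1,0.8],[0,0,0,0,0,0.1,0.8],[0,0,0,0,0,0.1,0.8],[0,0,0,0,0,0.04,0.8],[0,0,0,0,0,0.04,0.8],[0,0,0,0,0,0,0.8],[0,0,0,0,0,0,0.8],[0,0,0,0,0,0,0.8]]]'

```text
clock: 17.52
position: [0.5813, -0.0067, 0.0944]
orientation: [-0.0, 0.997, 0.073, 0.0]
contact_force: [-0.3, 0.6, -0.5]
opening: 0.0165
finger_force: 68.6
```

Underside at about 70 mm with no force, so the bore is starting over the taper. I'm going on down.

Request:
play_rows --increments '[[[0,0,0,0,0,0.06,0.8],[0,0,0,0,0,0.06,0.8],[0,0,0,0,0,0.06,0.8],[0,0,0,0,0,0.06,0.8],[0,0,0,0,0,0.04,0.8],[0,0,0,0,0,0,0.8],[0,0,0,0,0,0,0.8],[0,0,0,0,0,0,0.8],[0,0,0,0,0,0,0.8],[0,0,0,0,0,0,0.8]]]'

```text
clock: 18.35
position: [0.5813, -0.0067, 0.0874]
orientation: [-0.0, 0.997, 0.073, 0.0]
contact_force: [0.3, -0.5, -1.2]
opening: 0.0164
finger_force: 68.6
```

Request:
play_rows --increments '[[[0,0,0,0,0,0.06,0.8],[0,0,0,0,0,0.06,0.8],[0,0,0,0,0,0.06,0.8],[0,0,0,0,0,0.06,0.8],[0,0,0,0,0,0.05,0.8],[0,0,0,0,0,0.04,0.8],[0,0,0,0,0,0,0.8],[0,0,0,0,0,0,0.8],[0,0,0,0,0,0,0.8],[0,0,0,0,0,0,0.8]]]'

```text
clock: 19.18
position: [0.5815, -0.0067, 0.0801]
orientation: [0.0, 0.997, 0.073, 0.0]
contact_force: [-5.0, 0.6, 8.8]
opening: 0.0169
finger_force: 70.0
```

Request:
play_rows --increments '[[[0,0,0,0,0,0.04,0.8],[0,0,0,0,0,0.04,0.8],[0,0,0,0,0,0,0.8],[0,0,0,0,0,0,0.8],[0,0,0,0,0,0,0.8],[0,0,0,0,0,0,0.8],[0,0,0,0,0,0,0.8],[0,0,0,0,0,0,0.8],[0,0,0,0,0,0,0.8],[0,0,0,0,0,0,0.8]]]' --force 90

```text
clock: 20.02
position: [0.5816, -0.0066, 0.0795]
orientation: [0.0, 0.997, 0.073, 0.001]
contact_force: [-9.4, -1.2, 21.6]
opening: 0.0166
finger_force: 94.4
```

Request:
play_rows --increments '[[[0,0,0,-0.02,0,0.03,0.8],[0,0,0,0,0,0,0.8],[0,0,0,0,0,0,0.8],[0,0,0,0,0,0,0.8],[0,0,0,0,0,0,0.8],[0,0,0,0,0,0,0.8],[0,0,0,0,0,0,0.8],[0,0,0,0,0,0,0.8],[0,0,0,0,0,0,0.8],[0,0,0,0,0,0,0.8]]]'

```text
clock: 20.85
position: [0.5816, -0.0066, 0.0795]
orientation: [0.0, 0.997, 0.073, 0.001]
contact_force: [-10.2, -0.4, 23.6]
opening: 0.016
finger_force: 95.0
```

Run:
```python
from h import *
d=cam("side");c=cam("wrist");s=st();print(s["contact_force"],s["position"],s["finger_force"])
o=np.zeros((600,800,3),np.uint8);o[:400,:500]=cv2.resize(np.array(d["pixels"])[160:260,270:395],(500,400),interpolation=cv2.INTER_CUBIC)
o[400:,:320]=cv2.resize(np.array(c["pixels"]),(320,200));o[:400,500:]=cv2.resize(np.array(c["pixels"])[200:400,240:390],(300,400));cv2.imwrite("pics/f.png",o)
```

```text
[-10.11935154  -0.86070391  24.75380357] [ 0.58160829 -0.00666844  0.07945684] 94.97267603874207
```

View pics/f.png

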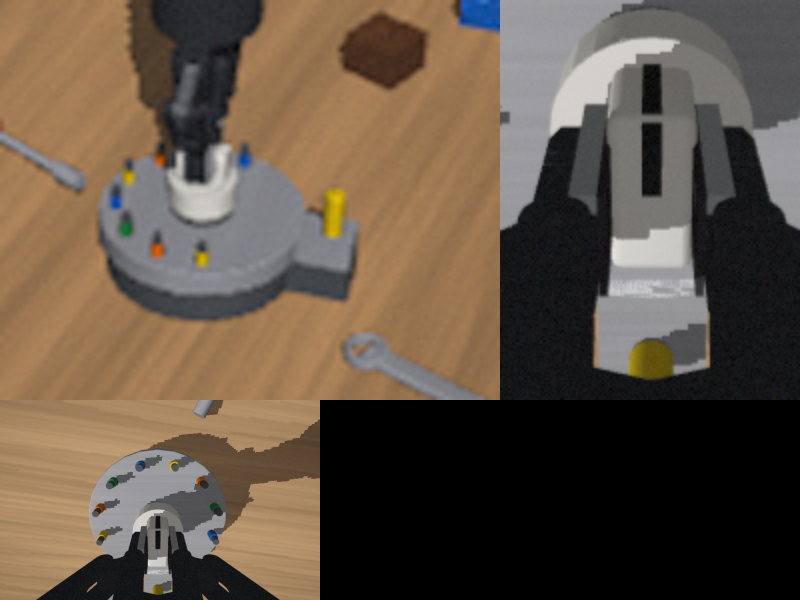

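The view shows the knob pressed right down, its line pointing away from the ear, and the pin seated in the ear. The height no longer changes as the force rises (24 N, above the 11 N spring), so the collar is at its stop. I'm handing it in.

```bash
python3 -c "
from cell import env
print(env.finish_job())"
```

```text
the job is handed in; nothing more can be done
None
```

I've handed the job in: the pin is fully down in the ear with its handle against the steel, and the gripper is still holding the knob pressed to the stop (about 24 N) on the D-shaft; no result came back from the judging.

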